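# Size a ring up on the bench stretcher: set up the readout, draw four clicks and hold

## Robot

A 7-joint arm with a two-finger parallel gripper is mounted at the origin on the work surface. World frame = base frame: x ahead of the robot, y to its left, z up, the work surface at z = 0. Lengths are in mm, angles in rad, forces in N, time in s.
With the tool pointing down it reaches from about 425 to 1025 mm from the base axis. Payload 9.4 kg.
Tool frame: the origin (TCP) lies on the front face of the gripper's body, between the roots of the fingers; the fingertips stand arm.tip_extent ahead of it and the grasp point (between the pads) lies 54 mm ahead of it (arm.tip_extent is the distance from the TCP to the fingertips, in mm); z points along the fingers, y is the line along which they close (so a half turn about z gives the same grasp; the last joint's range is limited). The gripper opens to 85 mm and grips with 20 to 120 N. Pads are 22 mm wide; open, the fingers measure 114 mm over their backs; the gripper's body (76 mm by 85 mm) begins 54 mm behind the grasp point. The pads swing forward as they close: fully open they stand 13 mm farther back than shut.
Start: joints at [1.184, 0.599, -0.003, 1.599, 0.002, 0.943, -0.08], TCP at [221.023, -690.488, 303.875] pointing down, gripper open.
Joint ranges: [-2.57, 2.57], [-0.35, 1.97], [-1.29, 1.29], [0.11, 2.56], [-1.05, 4.19], [0.11, 1.86], [-2.63, 2.63]. Speed limits (rad/s): [2.22, 2.22, 3.01, 3.01, 3.14, 3.14, 3.14].

## Interface

Orientations are given as a unit quaternion [x, y, z, w].
In Python, from rig import arm, cams, job gives the robot as it stands.
- The arm moves only by the shell command python3 -m creep 'ROWS' [OPENING] [FORCE]. ROWS is JSON, a list of rows, each a list of 4 numbers: the shift along the tool's x, y, z in m, then the turn about the tool's z in degrees. In form: [[x, y, z, twist], ...]. A call has 1 to 20 rows; each row shifts and turns the commanded pose from where the row before left it, along the tool's axes as they then stand; what a row does not reach is not made up. A row lasts 1/12 s, in which the tool goes at most 41.7 mm and 7.16 degrees, less where a joint would pass 70% of its speed; a pose out of reach is approached as far as the arm can. A call is refused whole if a number of a shift passes 0.0417 or a number of a turn 7.16, either way. A call with a gripper value outside its range is refused whole. OPENING is the opening, from 0 (shut) to 1 (fully open), set as the call begins (- or left out, the last holds). The fingers move at their own pace and stop on an object; FORCE is the grip in N (left out, the last holds). Time passes only in rows, so rows that do not move let the fingers close. It gives the time, the measured TCP pose, the force, the opening and the grip force at its end, in the units of the state.
- arm.get_obs(): the state, without advancing time (a new reading comes with each control period).
- cams.snapshot(name): name is "scene" or "top" or "wrist"; returns (picture, depth): 384x512x3 uint8, red, green, blue; 384x512 float32, mm along the optical axis (not along the pixel's ray), 0 where there is no reading.
- cams.get_calibration(name): a dict with "intrinsics" (3x3 intrinsics, pixels), "dist" ([k1, k2, p1, p2, k3] as OpenCV has them; the pictures are not rectified), "T" (4x4, takes a point from camera to world coordinates); the wrist camera has in their place "tool_from_camera" (4x4, takes a point from camera to tool coordinates, whose origin is the TCP and whose axes are the flange's). Camera axes: x right, y down, z forward; pixel columns grow to the right and rows downward; lengths in mm; the calibration is good to about 2 mm. A picture is of the moment at which its call begins: read the wrist's pose just before it. get_calibration takes no time and is no camera call.
- job.job_done(): hands the job in; it is judged then, once.
The state is a dict: "time_s": time; "q": joint angles; "qd": joint speeds; "tau": joint torques, N m; "position": TCP position; "ee_rot": TCP orientation; "contact_force": force on the tool from outside, world axes, zero at the start; "torque": the same for the moment, N m; "grip_width": opening from 0.0 (shut) to 1.0 (fully open); "grasp_force": force on a finger pad.
Only numpy, scipy, OpenCV 4.12 (cv2) and the standard library are available. Lean on these libraries where they do the work, as an engineer would, in place of code of your own. Each camera call takes 0.05 s, during which the arm holds its last target. There are 200 camera calls.

## Task

Size up the ring on the green bench ring stretcher: first set up the readout beside it, with the stretcher's lever still up at rest, by pressing the green key (wake), then the blue key (ring sizes), then the yellow key (zero), one at a time, each fully down and let up again, without pressing the red key. Then draw the stretcher's lever down by its red grip, through the free play and on until you have felt four clicks, never as far as a fifth, and hold it still in the fourth against its return spring so the metal can settle: finish while still holding the lever there, do not let it go. Leave the other things on the bench where they are.

Things in the scene. Friction and masses are not known exactly. Their poses are not given: they have to be found in the camera images.
- readout: The measuring readout: fixed pale grey case, 145 mm deep (x), 215 mm wide (y), origin at the centre of its underside, front to its -x. Key deck 45 mm above the bench; behind it, from 23 mm +x of the origin, a display hood rises to 95 mm. Four round keys in a row along y, 46 mm apart, 33 mm to -x of the origin: from +y to -y green, blue, yellow, red.
- key_green_top (a point): Centre of the top of the round green key (24 mm across, standing in a black collar 40 mm across whose rim is about 10 mm lower than the key's top). Moves with the key.
- key_green (a joint): Travel of the green key in m: 0 up, 0.006 fully down. Springs back by itself; about 1.4 N starts it, 4.5 N puts it fully down.
- key_blue_top (a point): Centre of the top of the round blue key (24 mm across, standing in a black collar 40 mm across whose rim is about 10 mm lower than the key's top). Moves with the key.
- key_blue (a joint): Travel of the blue key in m: 0 up, 0.006 fully down. Springs back by itself; about 1.4 N starts it, 4.5 N puts it fully down.
- key_yellow_top (a point): Centre of the top of the round yellow key (24 mm across, standing in a black collar 40 mm across whose rim is about 10 mm lower than the key's top). Moves with the key.
- key_yellow (a joint): Travel of the yellow key in m: 0 up, 0.006 fully down. Springs back by itself; about 1.4 N starts it, 4.5 N puts it fully down.
- key_red_top (a point): Centre of the top of the round red key (24 mm across, standing in a black collar 40 mm across whose rim is about 10 mm lower than the key's top). Moves with the key.
- key_red (a joint): Travel of the red key in m: 0 up, 0.006 fully down. Springs back by itself; about 1.4 N starts it, 4.5 N puts it fully down.
- stretcher: The ring stretcher, a fixed green cast-iron machine: base 190 mm (x) by 140 mm (y), origin at the centre of its underside, z up. A column at its +x end carries a split steel mandrel with the ring (top 300 mm above the bench, 61 mm to +x of the origin). The lever is hinged in a yoke in front of the column and reaches out to -x; a round steel reducing plate is on the -y side.
- lever_hinge (a point): Point on the lever's hinge axis in the middle of the yoke: 20 mm to +x of the stretcher's origin, 170 mm above the bench. The hinge axis is level, along the stretcher's y.
- lever_grip (a point): Centre of the lever's red cross grip: a cylinder 22 mm across and 110 mm long, parallel to the hinge axis, 210 mm from it, across the end of the lever (a steel bar 14 mm wide, 18 mm deep). It moves on an arc about the hinge. It can be pressed down from above anywhere along its length, or pinched to one side of the bar.
- press_lever (a joint): Lever angle, rad: 0 is its raised rest stop, the lever sloping up to the grip 0.40 above level (grip 252 mm above the bench); grows as it is drawn down (level at 0.40), at most 0.97. A spring always lifts it: let go, it flies back to 0, the teeth do not hold it. Drawing it at the grip takes about 7 N at the top, 13 N at 0.8; the teeth add or take about 4 N.
- click_point (a point): Point on the lever at the tip of the spring plunger that clicks over the sector's teeth: 87 mm from the hinge axis along the lever, 36 mm to the stretcher's +y side. At each tooth the resistance at the grip steps up 4 to 8 N, then falls by as much over the next 0.1 rad as the plunger crosses the tooth and drops into the hollow behind it (the click), where the next tooth steps it up again.
- click_sector: Fan-shaped aluminium click sector with six brass teeth 0.12 rad apart, on the lever's +y side; origin on the hinge axis, y along it. Clamped at a different angle for each ring, so the lever meets tooth 1 anywhere from 0.05 to 0.21 rad. Its own -x axis passes through the middle of the hollow behind tooth 4, where the plunger stands after four clicks; teeth 4 and 5 lie 0.06 rad above and below.
- flux_tin: Bystander: the flux tin, a grey can 84 mm across and 105 mm tall with a paper label; origin at the centre of its underside.
- pickle_jar: Bystander: a small amber glass jar, 52 mm across and 75 mm tall; origin at the centre of its underside.
- ring_tray: Bystander: a low wooden tray with six compartments, 100 x 130 x 28 mm; origin at the centre of its underside.
- pliers: Bystander: blue-handled flat-nose pliers lying flat, about 165 mm long, jaws to its +x, 13 mm high; origin at the centre of its underside.
- hammer: Bystander: a hammer with a wooden handle along its x axis, 250 mm long, head at +x, about 26 mm high; origin at the centre of its underside.
- wrench: Bystander: a flat steel wrench along its x axis, 200 mm long, 8 mm thick; origin at the centre of its underside.
- charcoal: Bystander: a black charcoal block, 100 x 60 x 30 mm; origin at the centre of its underside.

How it is judged:
By the outcome, as a careful person would: the job done as asked, in the order asked, and still so for the second after the job is handed in, while the arm keeps its last pose, push and grip.
It also fails if it takes over 72 s, if anything falls off the work surface, if the arm or the gripper's body presses on something with over 40 N, if the wrist force passes 120 N, or if a joint passes its speed limit or range.

## Working session

There is one attempt and no reset: what is moved stays moved. The work goes in short steps, Python scripts to look and compute and a shell command to move; the robot and the scene stay as the last step left them, time stands still between calls to the robot, and variables do not carry over. Pictures are saved under pics/ and viewed, at most 10 in all, crops included, and the job is handed in when it is done.

```bash
mkdir -p pics
cat > h.py <<'E'
import numpy as np,cv2
from rig import arm,cams,job
def snap(n):
    o=arm.get_obs(); im,d=cams.snapshot(n); np.savez(f'{n}.npz',im=im,d=d,p=o['position'],r=o['ee_rot']); return im,d
def pt(n,u,v,d=None):
    z=np.load(f'{n}.npz'); c=cams.get_calibration(n)
    if d is None:
        w=z['d'][int(v)-1:int(v)+2,int(u)-1:int(u)+2]; d=np.median(w[w>0])
    x,y=cv2.undistortPoints(np.array([[[u,v]]],float),np.array(c['intrinsics'],float),np.array(c['dist'],float))[0,0]
    return (np.array(c['T'])@[x*d,y*d,d,1])[:3].round(1)
E
python3 - <<'E'
from h import *
a,_=snap('scene');b,_=snap('top')
for n,i in(('s',a),('t',b)): cv2.imwrite(f'pics/{n}.png',cv2.resize(i[:,:,::-1],(800,600),interpolation=3))
o=arm.get_obs();print({k:np.round(v,3) for k,v in o.items()},arm.tip_extent)
E
```

```text
{'time_s': np.float64(0.1), 'q': array([ 1.184,  0.6  , -0.003,  1.6  ,  0.002,  0.943, -0.08 ]), 'qd': array([-0.001, -0.003, -0.003, -0.002,  0.002, -0.001, -0.   ]), 'tau': array([ 6.0000e-03, -7.7798e+01,  1.5700e+00, -2.5862e+01,  1.3000e-02,
        6.0000e-03, -0.0000e+00]), 'position': array([ 220.918, -690.183,  303.116]), 'ee_rot': array([ 0.988,  0.154, -0.   , -0.001]), 'contact_force': array([-0.156, -0.323,  0.382]), 'torque': array([-0.016, -0.007, -0.018]), 'grasp_force': np.float64(0.0), 'grip_width': np.float64(1.001)} 72.6
```

View pics/s.png

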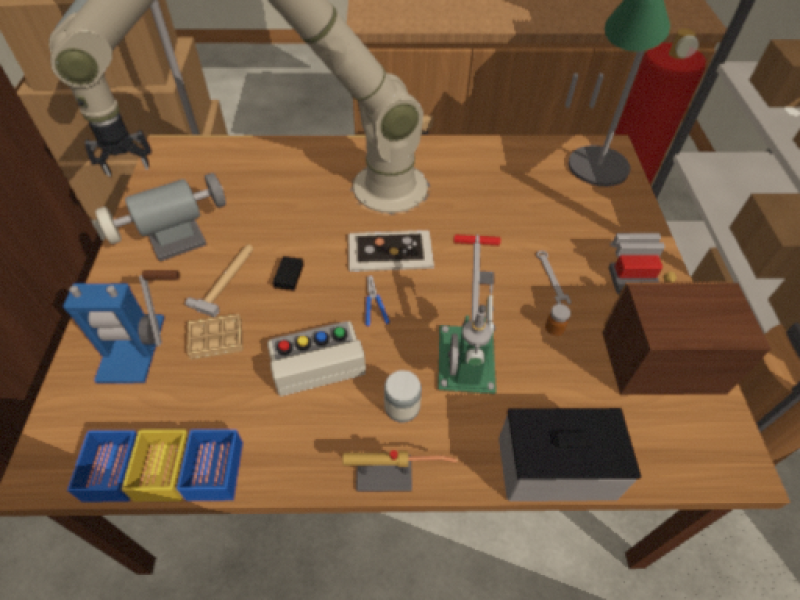

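View pics/t.png

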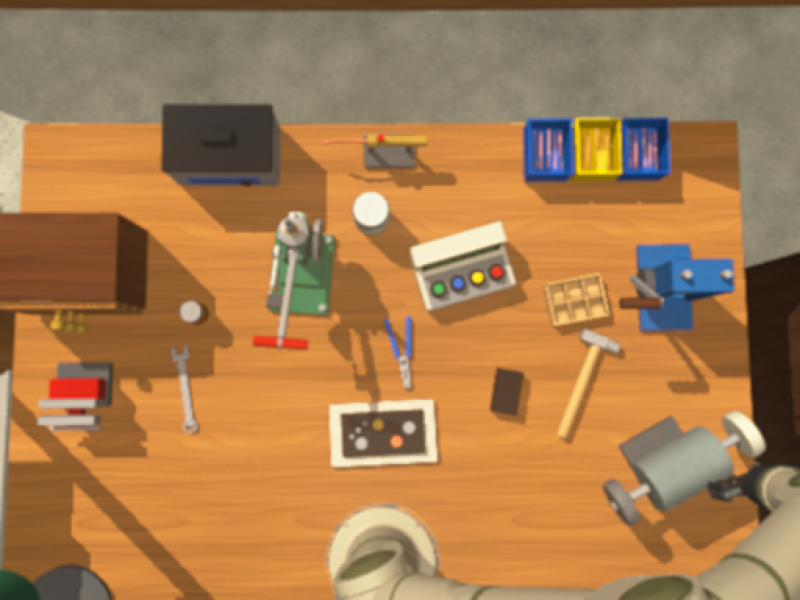

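The scene view and the top view agree. In the top view the keys run green (438,289), blue (458,283), yellow (478,277), red (497,271). The lever grip spans (254,341) to (307,344), and the stretcher is at (300,270). The arm starts at the far lower right.

Run:
```python
from h import *
k=.64
for nm,t,s in(('green',(438,289),(340,332)),('blue',(458,283),(321,337)),('yellow',(478,277),(302,341)),('red',(497,271),(284,346))):
    print(nm,pt('top',t[0]*k,t[1]*k),pt('scene',s[0]*k,s[1]*k))
for nm,t in(('gripL',(257,341)),('gripR',(304,344)),('gripC',(281,343)),('mandrel',(293,222)),('case',(489,301)),('bar',(288,290)),('benchboard',(350,406)),('tin',(371,210))): print(nm,pt('top',t[0]*k,t[1]*k))
for nm,t in(('gripL',(496,240)),('gripR',(459,239)),('gripC',(477,240))): print(nm,pt('scene',t[0]*k,t[1]*k))
# mask-based centroids
for n in('top','scene'):
    z=np.load(n+'.npz');hsv=cv2.cvtColor(z['im'],cv2.COLOR_RGB2HSV)
    H,S,V=[hsv[...,i].astype(int) for i in range(3)]
    for nm,lo,hi,c in(('g',45,85,(438,289) if n=='top' else (340,332)),('b',100,130,(458,283) if n=='top' else (321,337)),('y',22,38,(478,277) if n=='top' else (302,341)),('r',0,0,(497,271) if n=='top' else (284,346)),('grip',0,0,(281,343) if n=='top' else (477,240))):
        m=(S>110)&(V>60)&(((H<6)|(H>174)) if lo==0 else ((H>=lo)&(H<=hi)))
        r=6 if nm!='grip' else 22
        yy,xx=np.mgrid[:384,:512]; m&=(abs(xx-c[0]*k)<r)&(abs(yy-c[1]*k)<r)
        P=np.array([pt(n,u,v) for v,u in zip(*np.where(m))])
        print(n,nm,m.sum(),xx[m].mean().round(1),yy[m].mean().round(1),np.median(P,0),P.min(0),P.max(0))
z=np.load('top.npz')['im'];zs=np.load('scene.npz')['im']
a=cv2.resize(z[125:230,150:230],(400,525),interpolation=2);b=cv2.resize(zs[145:255,275:325],(239,525),interpolation=2)
cv2.imwrite('pics/c.png',np.hstack([a,b])[:,:,::-1])
```

```text
green [ 609.7 -129.1   67.4] [ 616.  -126.8   65.4]
blue [ 623.6 -174.9   63.7] [ 631.5 -172.5   66.6]
yellow [ 636.9 -220.2   65.6] [ 643.2 -217.8   67. ]
red [ 650.5 -263.5   65. ] [ 656.  -260.4   64.9]
gripL [485.7 245.  261.9]
gripR [479.3 151.8 262.5]
gripC [481.5 197.5 261.6]
mandrel [730.4 178.9 236.2]
case [ 588.4 -253.3   -0.6]
bar [592.4 190.7 215.2]
benchboard [346.1  72.   18.2]
tin [783.9  21.5 103.9]
gripL [492.8 244.8 260.3]
gripR [487.9 158.8 259. ]
gripC [491.5 200.6 259.1]
top g 45 280.4 184.5 [ 610.6 -129.    62. ] [ 599.9 -142.9   54.6] [ 625.3 -117.8   67.7]
top b 34 292.7 180.8 [ 624.3 -174.4   63.1] [ 613.7 -185.8   55.9] [ 635.1 -163.7   68.1]
top y 47 305.0 177.0 [ 637.9 -217.2   63.4] [ 627.8 -232.2   54.8] [ 649.9 -203.7   67. ]
top r 49 317.6 173.3 [ 652.1 -263.1   63.4] [ 638.6 -275.4   54.9] [ 664.1 -249.5   67.6]
top grip 157 179.1 218.7 [483.3 197.1 260.9] [473.7 150.5 255.1] [492.7 250.  264.7]
scene g 32 216.8 212.3 [ 614.55 -129.25   64.3 ] [ 598.9 -141.8   57.6] [ 624.7 -118.1   68. ]
scene b 39 205.1 215.1 [ 628.9 -174.2   62.8] [ 608.3 -187.8   55.7] [ 637.6 -163.4   68.6]
scene y 43 193.3 217.7 [ 638.3 -218.9   63. ] [ 614.6 -234.8   47.3] [ 651.2 -204.9   68.2]
scene r 45 181.3 220.8 [ 653.3 -263.2   62.9] [ 627.5 -279.8   46.1] [ 663.9 -249.3   68.6]
scene grip 130 305.0 153.1 [489.1  196.35 259.75] [475.7 148.7 252.5] [497.9 251.3 263.2]
```

View pics/c.png

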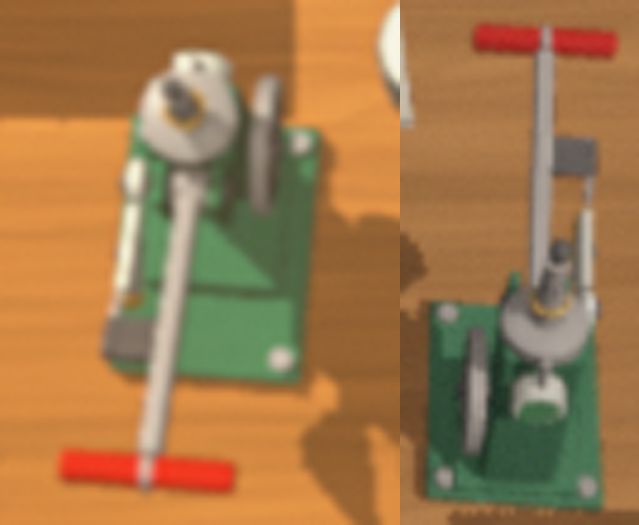

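The crop shows the red grip nearly parallel to world y (stretcher yaw about -4°). The sector and its plunger block are on the +y side, near crop (130,240) to (130,335). I'll check clearance along the path before moving.

```bash
python3 - <<'E'
from h import *
z=np.load('top.npz')
P=np.array([pt('top',u,v) for v in range(60,384,3) for u in range(150,500,3) if z['d'][v,u]>0])
a=np.array([221,-690]);b=np.array([612,-129]);L=np.linalg.norm(b-a);e=(b-a)/L
s=(P[:,:2]-a)@e; t=abs((P[:,:2]-a)@[-e[1],e[0]])
for s0 in range(0,700,60):
    m=(s>s0)&(s<s0+60)&(t<80); print(s0,P[m,2].max() if m.any() else None)
E
python3 -m creep '[[0,0,0,0],[0,0,-0.01,0],[0,0,-0.02,0],[0,0,-0.02,0]]' 0 40
```

```text
time_s: 0.43
position: [220.9, -690.2, 354.3]
ee_rot: [0.988, 0.154, -0.0, -0.001]
contact_force: [0.0, 0.7, 0.6]
grip_width: 0.453
grasp_force: 0.0Traceback (most recent call last):
  File "<stdin>", line 3, in <module>
  File "h.py", line 6, in pt
    z=np.load(f'{n}.npz'); c=cams.get_calibration(n)
                                      ~~~~~~~~~~~~~~~~~~~~^^^
ValueError: time passes only in moves, steps and waits
```

Run:
```python
from h import *
z=np.load('top.npz');c=cams.get_calibration('top')
v,u=np.mgrid[60:384:2,150:512:2];v=v.ravel();u=u.ravel();d=z['d'][v,u];k=d>0;u,v,d=u[k],v[k],d[k]
x=cv2.undistortPoints(np.stack([u,v],1).astype(float)[:,None],np.array(c['intrinsics'],float),np.array(c['dist'],float))[:,0]
P=(np.c_[x*d[:,None],d,np.ones(len(d))]@np.array(c['T']).T)[:,:3]
a=np.array([221,-690]);b=np.array([612,-129]);L=np.linalg.norm(b-a);e=(b-a)/L
s=(P[:,:2]-a)@e; t=abs((P[:,:2]-a)@[-e[1],e[0]])
for s0 in range(0,700,60):
    m=(s>s0)&(s<s0+60)&(t<90); print(s0,P[m,2].max().round() if m.any() else None)
```

```text
0 565.0
60 688.0
120 135.0
180 12.0
240 34.0
300 29.0
360 35.0
420 37.0
480 10.0
540 57.0
600 74.0
660 101.0
```

```bash
python3 -m creep '[[0.015,-0.0115,0,0],[0.028,-0.0214,0,0],[0.028,-0.0214,0,0],[0.028,-0.0214,0,0],[0.028,-0.0214,0,0],[0.028,-0.0214,0,0],[0.028,-0.0214,0,0],[0.028,-0.0214,0,0],[0.028,-0.0214,0,0],[0.028,-0.0214,0,0],[0.028,-0.0214,0,0],[0.028,-0.0214,0,0],[0.028,-0.0214,0.01,0],[0.028,-0.0214,0.02,0],[0.028,-0.0214,0.02,0],[0.028,-0.0214,0.02,0],[0.028,-0.0214,0.02,0],[0.028,-0.0214,0.02,0],[0.028,-0.0214,0.02,0],[0.024,-0.0184,0.02,0]]' 0 40; python3 -m creep '[[0,0,0.02,0],[0,0,0.01,0],[0,0,0,0],[0,0,0,0]]'
```

```text
time_s: 2.1
position: [613.2, -127.3, 203.7]
ee_rot: [0.988, 0.155, 0.001, -0.0]
contact_force: [-0.2, -0.5, 0.7]
grip_width: 0.002
grasp_force: 0.0
time_s: 2.43
position: [611.1, -131.0, 174.2]
ee_rot: [0.988, 0.153, -0.001, 0.0]
contact_force: [0.7, 0.2, 0.3]
grip_width: 0.0
grasp_force: 0.0
```

```bash
python3 -m creep '[[0,-0.002,0.016,0],[0,0,0.012,0],[0,0,0.004,0],[0,0,0.002,0],[0,0,0.002,0]]';  python3 -m creep '[[0,0,0.002,0],[0,0,0.001,0],[0,0,0,0]]'
```

```text
time_s: 2.85
position: [610.9, -128.4, 138.3]
ee_rot: [0.988, 0.154, 0.0, 0.0]
contact_force: [-1.5, -0.7, 2.9]
grip_width: 0.002
grasp_force: 0.9
time_s: 3.1
position: [610.9, -128.3, 135.2]
ee_rot: [0.988, 0.154, -0.0, 0.0]
contact_force: [-1.6, -2.6, 3.7]
grip_width: 0.002
grasp_force: 1.6
```

Run:
```python
from h import *
a,_=snap('wrist'); cv2.imwrite('pics/w.png',a[:,:,::-1])
```

```text
(no output)
```

View pics/w.png

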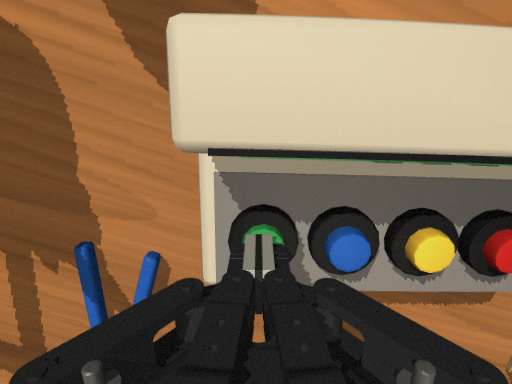

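The wrist view shows the closed fingers centred on the green key at (263,237), which is partly pressed, so I'll go on down.

```bash
python3 -m creep '[[0,0,0.002,0],[0,0,0.002,0],[0,0,0,0]]'; python3 -m creep '[[0,0,0.002,0],[0,0,0,0],[0,0,0,0]]'
```

```text
time_s: 3.4
position: [611.1, -128.1, 132.9]
ee_rot: [0.988, 0.154, 0.0, 0.0]
contact_force: [-6.5, -1.4, 22.7]
grip_width: 0.003
grasp_force: 11.4
time_s: 3.65
position: [611.1, -128.2, 132.5]
ee_rot: [0.988, 0.154, 0.001, 0.001]
contact_force: [-11.2, -0.9, 41.1]
grip_width: 0.002
grasp_force: 20.7
```

```bash
python3 -m creep '[[0,0,-0.01,0],[0,0,-0.015,0],[0,0,-0.015,0],[0,0,0,0],[0,0,0,0]]'; python3 -m creep '[[0,0.01,0,0],[0,0.018,0,0],[0,0.018,0,0],[0,0,0,0],[0,0,0.01,0],[0,0,0.015,0],[0,0,0.004,0],[0,0,0.002,0],[0,0,0,0]]'; python3 -m creep '[[0,0,0.002,0],[0,0,0.002,0],[0,0,0.0025,0],[0,0,0,0],[0,0,0,0]]'
```

```text
time_s: 4.07
position: [611.6, -127.3, 169.3]
ee_rot: [0.988, 0.155, 0.001, 0.0]
contact_force: [-0.0, -0.8, -0.5]
grip_width: -0.004
grasp_force: 0.0
time_s: 4.82
position: [624.3, -170.8, 136.9]
ee_rot: [0.988, 0.155, -0.001, -0.001]
contact_force: [-1.1, 1.5, 1.5]
grip_width: -0.0
grasp_force: 1.2
time_s: 5.23
position: [624.9, -171.0, 133.0]
ee_rot: [0.988, 0.154, 0.0, -0.0]
contact_force: [-6.1, 2.6, 16.6]
grip_width: 0.0
grasp_force: 8.6
```

```bash
python3 -m creep '[[0,0,-0.01,0],[0,0,-0.015,0],[0,0,-0.013,0],[0,0,0,0],[0,0,0,0]]'; python3 -m creep '[[-0.001,0.011,0,0],[0,0.019,0,0],[0,0.019,0,0],[0,0,0,0],[0,0,0.01,0],[0,0,0.015,0],[0,0,0.004,0],[0,0,0.002,0],[0,0,0,0]]'; python3 -m creep '[[0,0,0.002,0],[0,0,0.002,0],[0,0,0.0025,0],[0,0,0,0],[0,0,0,0]]'
```

```text
time_s: 5.65
position: [625.6, -171.6, 170.3]
ee_rot: [0.988, 0.154, 0.001, 0.0]
contact_force: [0.2, 0.4, 0.1]
grip_width: -0.001
grasp_force: 0.0
time_s: 6.4
position: [638.2, -217.9, 137.4]
ee_rot: [0.988, 0.155, -0.001, -0.001]
contact_force: [-2.3, 0.8, 2.0]
grip_width: -0.001
grasp_force: 1.1
time_s: 6.82
position: [639.0, -218.1, 133.2]
ee_rot: [0.988, 0.154, 0.0, 0.0]
contact_force: [-5.3, 2.2, 12.4]
grip_width: 0.0
grasp_force: 6.2
```

```bash
python3 -m creep '[[0,0,0.001,0],[0,0,0,0],[0,0,0,0]]'; python3 -m creep '[[0,0,-0.01,0],[0,0,-0.02,0],[0,0,-0.035,0],[0,0,-0.035,0],[0,0,-0.035,0],[0,0,-0.035,0],[0,0,-0.035,0],[0,0,-0.03,0],[0,0,-0.01,0],[0,0,0,0]]'; python3 -m creep '[[-0.001,-0.017,0,0],[-0.0025,-0.035,0,0],[-0.0025,-0.035,0,0],[-0.0025,-0.035,0,0],[-0.0025,-0.035,0,0],[-0.0025,-0.035,0,0],[-0.0025,-0.035,0,0],[-0.0025,-0.035,0,0],[-0.0025,-0.035,0,0],[-0.0025,-0.035,0,0],[-0.0025,-0.035,0,0],[-0.0025,-0.035,0,0],[-0.001,-0.018,0,0],[0,0,0,7],[0,0,0,7],[0,0,0,7],[0,0,0,0],[0,0,0,0]]'
```

```text
time_s: 7.07
position: [639.0, -218.1, 133.0]
ee_rot: [0.988, 0.154, 0.0, 0.0]
contact_force: [-6.2, 2.6, 20.9]
grip_width: -0.002
grasp_force: 9.9
time_s: 7.9
position: [640.1, -218.8, 379.6]
ee_rot: [0.988, 0.154, 0.003, 0.001]
contact_force: [-0.3, -1.3, -0.2]
grip_width: -0.003
grasp_force: 0.0
time_s: 9.4
position: [482.5, 172.6, 374.8]
ee_rot: [1.0, -0.026, -0.001, 0.0]
contact_force: [1.0, 0.4, -0.2]
grip_width: -0.0
grasp_force: 0.0
```

Run:
```python
from h import *
a,_=snap('wrist'); cv2.imwrite('pics/w2.png',a[:,:,::-1])
b,_=snap('top')
```

```text
(no output)
```

View pics/w2.png

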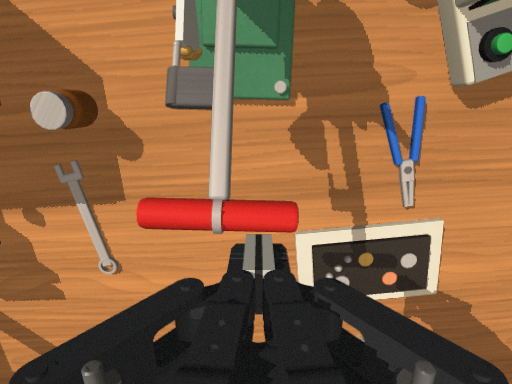

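The wrist view shows the grip from (138,213) to (297,216) with the bar at (218,215). The fingertips point at about (258,240), on the -y half. I'll measure the grip.

Run:
```python
from h import *
from scipy.spatial.transform import Rotation as R
z=np.load('wrist.npz');c=cams.get_calibration('wrist');o=z
T=np.eye(4);T[:3,:3]=R.from_quat(o['r']).as_matrix();T[:3,3]=o['p'];T=T@np.array(c['tool_from_camera'])
hsv=cv2.cvtColor(z['im'],cv2.COLOR_RGB2HSV).astype(int)
m=((hsv[...,0]<6)|(hsv[...,0]>174))&(hsv[...,1]>150)&(z['d']>0);m[:190]=0;m[240:]=0
v,u=np.where(m);d=z['d'][m]
x=cv2.undistortPoints(np.stack([u,v],1).astype(float)[:,None],np.array(c['intrinsics'],float),np.array(c['dist'],float))[:,0]
P=(np.c_[x*d[:,None],d,np.ones(len(d))]@T.T)[:,:3]
print(len(P),P.min(0),P.max(0),np.median(P,0))
for y0 in range(145,255,15):
    k=abs(P[:,1]-y0)<7
    if k.any(): q=P[k];print(y0,q[:,0].min(),q[:,0].max(),np.percentile(q[:,2],95), q[q[:,2]>np.percentile(q[:,2],90),0].mean())
```

```text
4563 [374.45146859 146.37386943  -0.74736382] [498.10558952 376.63087799 263.90085009] [486.85846746 196.951082   260.50922335]
145 470.1814677619053 490.341727901025 262.49262154437565 480.08933619032143
160 470.73846523232544 491.5262085964855 262.5706010792999 480.6998644634812
175 470.9649548467272 492.8159486532431 262.6201561713485 481.27250605910115
190 472.6092434542104 493.90155574297916 262.6103628619715 482.662052790631
205 473.619905548659 495.06310888869257 262.63486113042234 484.1936368422656
220 475.42659178278933 496.27728288910646 262.5924593881712 484.57777398571073
235 475.19479003125076 497.57536169499525 262.70416050953656 486.3800321255379
250 477.4828650755901 498.1055895175873 262.52218927450843 486.86663887280065
```

```bash
cat > f.py <<'E'
import sys,re,numpy as np
s=sys.stdin.read();g=lambda k:[float(x) for x in re.findall(r'-?[\d.]+(?:e-?\d+)?',re.search(k+r':(.*)',s)[1])]
p=g('position');a=(p[2]-72.6-11-170)/210
th=.4-np.arcsin(np.clip(a,-1,1)); xe=482-210*(np.cos(.4-th)-np.cos(.4))
print(g('time_s'),p,'F',g('contact_force'),'th %.3f x-err %.1f'%(th,p[0]-xe))
E
python3 -m creep '[[0,0,0.014,0],[0,0,0.014,0],[0,0,0.006,0],[0,0,0.002,0],[0,0,0,0]]'|python3 f.py
python3 -m creep '[[0,0,0.002,0],[0,0,0,0]]'|python3 f.py
python3 -m creep '[[0,0,0.002,0],[0,0,0,0]]'|python3 f.py
python3 -m creep '[[0,0,0.002,0],[0,0,0,0]]'|python3 f.py
```

```text
[9.92] [482.9, 172.4, 339.5] F [0.3, 0.3, 0.2] th -0.021 x-err -0.9
[10.08] [483.1, 172.6, 338.1] F [-0.5, -0.4, 0.3] th -0.014 x-err -0.1
[10.25] [482.9, 172.5, 336.0] F [0.1, 0.1, 0.3] th -0.003 x-err 0.6
[10.42] [482.6, 172.6, 334.2] F [-4.0, -1.4, 8.2] th 0.006 x-err 1.1
```

Contact is at about z 335.5. I'll draw the lever along its arc in 2 mm steps.

```bash
python3 -m creep '[[-0.001,0,0.002,0],[0,0,0,0]]'|python3 f.py
python3 -m creep '[[-0.0008,0,0.002,0],[0,0,0,0]]'|python3 f.py
python3 -m creep '[[-0.0008,0,0.002,0],[0,0,0,0]]'|python3 f.py
python3 -m creep '[[-0.0008,0,0.002,0],[0,0,0,0]]'|python3 f.py
python3 -m creep '[[-0.0008,0,0.002,0],[0,0,0,0]]'|python3 f.py
python3 -m creep '[[-0.0007,0,0.002,0],[0,0,0,0]]'|python3 f.py
python3 -m creep '[[-0.0007,0,0.002,0],[0,0,0,0]]'|python3 f.py
python3 -m creep '[[-0.0007,0,0.002,0],[0,0,0,0]]'|python3 f.py
python3 -m creep '[[-0.0007,0,0.002,0],[0,0,0,0]]'|python3 f.py
python3 -m creep '[[-0.0006,0,0.002,0],[0,0,0,0]]'|python3 f.py
python3 -m creep '[[-0.0006,0,0.002,0],[0,0,0,0]]'|python3 f.py
python3 -m creep '[[-0.0006,0,0.002,0],[0,0,0,0]]'|python3 f.py
```

```text
[10.58] [481.7, 172.7, 332.4] F [-3.6, -0.5, 8.8] th 0.015 x-err 0.9
[10.75] [480.8, 172.8, 330.4] F [-3.5, -0.8, 8.2] th 0.026 x-err 0.8
[10.92] [479.9, 172.8, 328.4] F [-3.6, -0.3, 9.5] th 0.036 x-err 0.7
[11.08] [479.1, 172.9, 326.4] F [-4.4, -0.3, 8.4] th 0.046 x-err 0.7
[11.25] [478.3, 173.0, 324.4] F [-3.3, -0.4, 7.7] th 0.056 x-err 0.6
[11.42] [477.4, 173.0, 322.3] F [-4.2, -1.0, 8.3] th 0.067 x-err 0.4
[11.58] [476.7, 173.1, 320.3] F [-3.7, 0.6, 9.6] th 0.077 x-err 0.4
[11.75] [475.9, 173.1, 318.3] F [-4.5, -0.1, 10.2] th 0.087 x-err 0.3
[11.92] [475.2, 173.2, 316.3] F [-4.6, -0.4, 9.3] th 0.097 x-err 0.2
[12.08] [474.5, 173.3, 314.3] F [-6.0, -0.3, 9.4] th 0.107 x-err 0.1
[12.25] [473.8, 173.3, 312.3] F [-4.9, 0.4, 8.9] th 0.117 x-err 0.0
[12.42] [473.1, 173.4, 310.2] F [-6.1, 1.1, 9.5] th 0.127 x-err -0.1
```

```bash
python3 -m creep '[[-0.0005,0,0.002,0],[0,0,0,0]]'|python3 f.py
python3 -m creep '[[-0.0005,0,0.002,0],[0,0,0,0]]'|python3 f.py
python3 -m creep '[[-0.0005,0,0.002,0],[0,0,0,0]]'|python3 f.py
python3 -m creep '[[-0.0005,0,0.002,0],[0,0,0,0]]'|python3 f.py
python3 -m creep '[[-0.0004,0,0.002,0],[0,0,0,0]]'|python3 f.py
python3 -m creep '[[-0.0004,0,0.002,0],[0,0,0,0]]'|python3 f.py
python3 -m creep '[[-0.0004,0,0.002,0],[0,0,0,0]]'|python3 f.py
python3 -m creep '[[-0.0004,0,0.002,0],[0,0,0,0]]'|python3 f.py
python3 -m creep '[[-0.0003,0,0.002,0],[0,0,0,0]]'|python3 f.py
python3 -m creep '[[-0.0003,0,0.002,0],[0,0,0,0]]'|python3 f.py
python3 -m creep '[[-0.0003,0,0.002,0],[0,0,0,0]]'|python3 f.py
python3 -m creep '[[-0.0003,0,0.002,0],[0,0,0,0]]'|python3 f.py
```

```text
[12.58] [472.5, 173.4, 308.2] F [-6.3, 0.9, 10.0] th 0.137 x-err -0.1
[12.75] [471.8, 173.5, 306.1] F [-6.2, 0.5, 10.1] th 0.147 x-err -0.3
[12.92] [471.3, 173.5, 304.1] F [-6.3, 1.4, 10.3] th 0.157 x-err -0.3
[13.08] [470.7, 173.6, 302.1] F [-6.8, 1.1, 10.6] th 0.167 x-err -0.4
[13.25] [470.2, 173.6, 300.3] F [-7.7, 1.1, 13.3] th 0.176 x-err -0.5
[13.42] [469.7, 173.6, 298.3] F [-8.8, 1.0, 12.4] th 0.186 x-err -0.5
[13.58] [469.2, 173.7, 296.3] F [-8.6, 1.4, 13.8] th 0.195 x-err -0.6
[13.75] [468.7, 173.7, 294.2] F [-8.9, 0.5, 13.6] th 0.205 x-err -0.7
[13.92] [468.3, 173.8, 292.1] F [-9.0, 1.0, 12.6] th 0.216 x-err -0.7
[14.08] [468.4, 173.7, 290.1] F [-7.5, 0.7, 9.8] th 0.225 x-err -0.2
[14.25] [468.4, 173.7, 288.1] F [-5.3, 1.1, 8.0] th 0.235 x-err 0.1
[14.42] [468.2, 173.7, 286.1] F [-4.6, 0.8, 7.9] th 0.245 x-err 0.2
```

```bash
python3 -m creep '[[-0.0003,0,0.002,0],[0,0,0,0]]'|python3 f.py
python3 -m creep '[[-0.0003,0,0.002,0],[0,0,0,0]]'|python3 f.py
python3 -m creep '[[-0.0002,0,0.002,0],[0,0,0,0]]'|python3 f.py
python3 -m creep '[[-0.0002,0,0.002,0],[0,0,0,0]]'|python3 f.py
python3 -m creep '[[-0.0002,0,0.002,0],[0,0,0,0]]'|python3 f.py
python3 -m creep '[[-0.0002,0,0.002,0],[0,0,0,0]]'|python3 f.py
python3 -m creep '[[-0.0002,0,0.002,0],[0,0,0,0]]'|python3 f.py
python3 -m creep '[[-0.0002,0,0.002,0],[0,0,0,0]]'|python3 f.py
python3 -m creep '[[-0.0001,0,0.002,0],[0,0,0,0]]'|python3 f.py
python3 -m creep '[[-0.0001,0,0.002,0],[0,0,0,0]]'|python3 f.py
python3 -m creep '[[-0.0001,0,0.002,0],[0,0,0,0]]'|python3 f.py
python3 -m creep '[[-0.0001,0,0.002,0],[0,0,0,0]]'|python3 f.py
```

```text
[14.58] [467.9, 173.7, 284.0] F [-4.8, 0.9, 7.1] th 0.255 x-err 0.3
[14.75] [467.7, 173.7, 281.9] F [-3.7, 2.0, 5.5] th 0.265 x-err 0.4
[14.92] [467.8, 173.7, 279.9] F [-3.2, 1.2, 3.0] th 0.274 x-err 0.7
[15.08] [467.7, 173.6, 277.9] F [-4.8, 0.7, 7.9] th 0.284 x-err 0.9
[15.25] [467.4, 173.7, 276.1] F [-5.3, 1.1, 11.0] th 0.293 x-err 0.8
[15.42] [467.1, 173.7, 274.3] F [-6.9, 0.9, 13.3] th 0.301 x-err 0.7
[15.58] [466.8, 173.7, 272.3] F [-6.3, 0.3, 13.4] th 0.311 x-err 0.5
[15.75] [466.6, 173.7, 270.2] F [-7.0, 0.9, 13.3] th 0.321 x-err 0.5
[15.92] [466.4, 173.8, 268.2] F [-7.7, 1.1, 11.8] th 0.330 x-err 0.5
[16.08] [466.1, 173.7, 266.0] F [-7.6, 1.9, 10.6] th 0.341 x-err 0.3
[16.25] [465.9, 173.8, 263.9] F [-8.0, 0.4, 8.8] th 0.351 x-err 0.2
[16.42] [465.9, 173.8, 261.9] F [-8.8, 1.3, 10.3] th 0.360 x-err 0.3
```

```bash
python3 -m creep '[[-0.0003,0,0.002,0],[0,0,0,0]]'|python3 f.py
python3 -m creep '[[-0.0002,0,0.002,0],[0,0,0,0]]'|python3 f.py
python3 -m creep '[[-0.0001,0,0.002,0],[0,0,0,0]]'|python3 f.py
python3 -m creep '[[0,0,0.002,0],[0,0,0,0]]'|python3 f.py
python3 -m creep '[[0,0,0.002,0],[0,0,0,0]]'|python3 f.py
python3 -m creep '[[0,0,0.002,0],[0,0,0,0]]'|python3 f.py
python3 -m creep '[[0,0,0.002,0],[0,0,0,0]]'|python3 f.py
python3 -m creep '[[0,0,0.002,0],[0,0,0,0]]'|python3 f.py
python3 -m creep '[[0,0,0.002,0],[0,0,0,0]]'|python3 f.py
python3 -m creep '[[0,0,0.002,0],[0,0,0,0]]'|python3 f.py
python3 -m creep '[[0.0001,0,0.002,0],[0,0,0,0]]'|python3 f.py
python3 -m creep '[[0.0001,0,0.002,0],[0,0,0,0]]'|python3 f.py
python3 - <<'E'
from h import *
a,_=snap('wrist'); cv2.imwrite('pics/w3.png',cv2.resize(a[0:230,100:330],(600,600),interpolation=2)[:,:,::-1])
E
```

```text
[16.58] [465.7, 173.8, 259.9] F [-6.5, 1.6, 9.2] th 0.370 x-err 0.2
[16.75] [465.7, 173.7, 257.9] F [-6.0, 1.6, 7.8] th 0.380 x-err 0.2
[16.92] [465.8, 173.7, 255.8] F [-4.0, 1.2, 5.1] th 0.390 x-err 0.4
[17.08] [465.8, 173.7, 253.8] F [-4.7, 1.7, 6.1] th 0.399 x-err 0.4
[17.25] [465.8, 173.7, 252.0] F [-5.1, 0.9, 8.6] th 0.408 x-err 0.4
[17.42] [465.8, 173.7, 250.1] F [-6.4, 0.9, 12.2] th 0.417 x-err 0.3
[17.58] [465.7, 173.7, 248.3] F [-6.3, 0.6, 13.6] th 0.425 x-err 0.2
[17.75] [465.7, 173.7, 246.2] F [-6.6, 0.8, 11.7] th 0.435 x-err 0.1
[17.92] [465.6, 173.8, 244.2] F [-6.8, 1.2, 12.2] th 0.445 x-err -0.0
[18.08] [465.6, 173.7, 242.1] F [-7.3, 1.6, 12.4] th 0.455 x-err -0.1
[18.25] [465.7, 173.7, 240.0] F [-5.5, 0.6, 10.7] th 0.465 x-err -0.2
[18.42] [465.7, 173.7, 237.9] F [-6.9, 1.2, 9.9] th 0.475 x-err -0.3
```

View pics/w3.png

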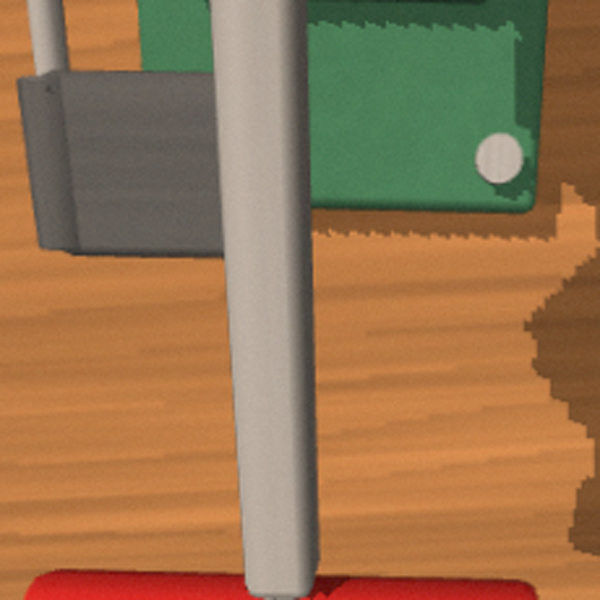

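The wrist view shows only the bar, grip and plunger arm; the lever hides the teeth. The force trace is clear, though, with three steps at 0.17, 0.29 and 0.41 and hollows at about 0.273 and 0.393. I expect hollow 3 near 0.513 and hollow 4 near 0.635.

```bash
python3 -m creep '[[0.0001,0,0.002,0],[0,0,0,0]]'|python3 f.py
python3 -m creep '[[0.0002,0,0.002,0],[0,0,0,0]]'|python3 f.py
python3 -m creep '[[0.0002,0,0.002,0],[0,0,0,0]]'|python3 f.py
python3 -m creep '[[0.0002,0,0.002,0],[0,0,0,0]]'|python3 f.py
python3 -m creep '[[0.0002,0,0.002,0],[0,0,0,0]]'|python3 f.py
python3 -m creep '[[0.0002,0,0.002,0],[0,0,0,0]]'|python3 f.py
python3 -m creep '[[0.0002,0,0.002,0],[0,0,0,0]]'|python3 f.py
python3 -m creep '[[0.0002,0,0.002,0],[0,0,0,0]]'|python3 f.py
python3 -m creep '[[0.0003,0,0.002,0],[0,0,0,0]]'|python3 f.py
python3 -m creep '[[0.0003,0,0.002,0],[0,0,0,0]]'|python3 f.py
python3 -m creep '[[0.0003,0,0.002,0],[0,0,0,0]]'|python3 f.py
python3 -m creep '[[0.0003,0,0.002,0],[0,0,0,0]]'|python3 f.py
```

```text
[18.63] [465.8, 173.7, 235.9] F [-6.3, 0.5, 7.3] th 0.484 x-err -0.4
[18.8] [465.9, 173.7, 233.9] F [-6.3, 1.7, 7.8] th 0.494 x-err -0.4
[18.97] [466.3, 173.6, 231.8] F [-4.4, 0.8, 5.3] th 0.504 x-err -0.3
[19.13] [466.7, 173.6, 229.8] F [-4.1, 1.0, 5.8] th 0.514 x-err -0.1
[19.3] [466.9, 173.5, 227.9] F [-4.8, 0.8, 7.6] th 0.523 x-err -0.1
[19.47] [467.1, 173.6, 226.0] F [-5.0, 1.0, 10.2] th 0.532 x-err -0.1
[19.63] [467.2, 173.6, 224.2] F [-5.8, 0.4, 12.7] th 0.540 x-err -0.3
[19.8] [467.4, 173.5, 222.2] F [-6.6, 0.1, 12.4] th 0.550 x-err -0.4
[19.97] [467.6, 173.5, 220.2] F [-6.0, 0.2, 11.0] th 0.560 x-err -0.5
[20.13] [467.9, 173.5, 218.1] F [-6.8, 1.2, 12.9] th 0.570 x-err -0.5
[20.3] [468.1, 173.5, 216.0] F [-6.1, 0.5, 10.1] th 0.580 x-err -0.7
[20.47] [468.4, 173.5, 214.0] F [-5.6, 0.2, 9.0] th 0.590 x-err -0.8
```

```bash
python3 -m creep '[[0.0003,0,0.002,0],[0,0,0,0]]'|python3 f.py
python3 -m creep '[[0.0004,0,0.002,0],[0,0,0,0]]'|python3 f.py
python3 -m creep '[[0.0004,0,0.002,0],[0,0,0,0]]'|python3 f.py
python3 -m creep '[[0.0002,0,0.001,0],[0,0,0,0]]'|python3 f.py
python3 -m creep '[[0.0002,0,0.001,0],[0,0,0,0]]'|python3 f.py
python3 -m creep '[[0.0002,0,0.001,0],[0,0,0,0]]'|python3 f.py
```

```text
[20.63] [468.7, 173.4, 211.9] F [-5.3, 0.6, 7.9] th 0.600 x-err -0.9
[20.8] [469.1, 173.4, 209.8] F [-5.8, 0.7, 7.7] th 0.610 x-err -0.9
[20.97] [469.6, 173.3, 207.8] F [-4.6, 0.9, 6.7] th 0.620 x-err -0.9
[21.13] [469.8, 173.3, 206.9] F [-5.4, 0.3, 9.0] th 0.624 x-err -0.9
[21.3] [470.0, 173.3, 205.9] F [-5.7, 1.0, 6.7] th 0.629 x-err -0.9
[21.47] [470.3, 173.3, 204.9] F [-4.9, 0.3, 5.6] th 0.634 x-err -0.8
```

The fourth fall is complete and the lever is in the hollow at about 0.634. I'll hold here to settle.

```bash
python3 -m creep '[[0,0,0.0005,0],[0,0,0,0],[0,0,0,0],[0,0,0,0],[0,0,0,0],[0,0,0,0],[0,0,0,0],[0,0,0,0],[0,0,0,0],[0,0,0,0],[0,0,0,0],[0,0,0,0],[0,0,0,0],[0,0,0,0],[0,0,0,0],[0,0,0,0],[0,0,0,0],[0,0,0,0],[0,0,0,0],[0,0,0,0]]'|python3 f.py
python3 -m creep '[[0,0,0,0],[0,0,0,0],[0,0,0,0],[0,0,0,0],[0,0,0,0],[0,0,0,0],[0,0,0,0],[0,0,0,0],[0,0,0,0],[0,0,0,0],[0,0,0,0],[0,0,0,0],[0,0,0,0],[0,0,0,0],[0,0,0,0],[0,0,0,0],[0,0,0,0],[0,0,0,0],[0,0,0,0],[0,0,0,0]]'|python3 f.py
python3 -m creep '[[0,0,0,0],[0,0,0,0],[0,0,0,0],[0,0,0,0],[0,0,0,0],[0,0,0,0],[0,0,0,0],[0,0,0,0],[0,0,0,0],[0,0,0,0],[0,0,0,0],[0,0,0,0],[0,0,0,0],[0,0,0,0],[0,0,0,0],[0,0,0,0],[0,0,0,0],[0,0,0,0],[0,0,0,0],[0,0,0,0]]'|python3 f.py
python3 - <<'E'
from h import *
b,_=snap('scene'); cv2.imwrite('pics/s2.png',cv2.resize(b[120:260,220:360],(600,600),interpolation=2)[:,:,::-1])
E
```

```text
[23.13] [470.4, 173.3, 204.5] F [-4.4, 0.7, 5.7] th 0.636 x-err -0.8
[24.8] [470.4, 173.3, 204.5] F [-3.9, 0.8, 6.0] th 0.636 x-err -0.8
[26.47] [470.4, 173.3, 204.5] F [-4.0, -0.4, 6.5] th 0.636 x-err -0.8
```

View pics/s2.png

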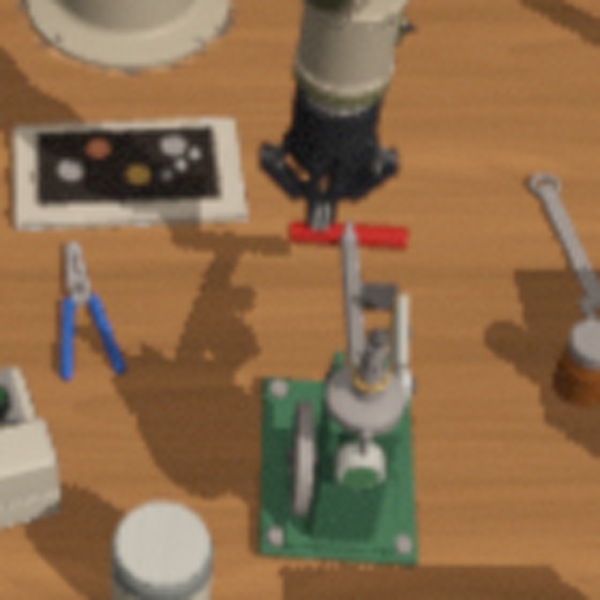

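The scene crop shows the fingertips holding the grip at (320,225) with the lever drawn down, and nothing nearby has moved. The force and angle have been steady for 5 s.

```bash
python3 -c "
from rig import job;print(job.job_done())"
```

```text
the job is handed in; nothing more can be done
None
```

I pressed green, blue and yellow in order, each fully down and let up again, without touching red. I then drew the lever through four clicks to about 0.636 rad, just short of the fifth tooth, and handed the job in still holding it there after 5 s steady; the clicks were counted from the force trace, because the lever hid the teeth from the camera.

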